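# Put the hole saws back on their rail in order of size

## Task

The enclosure door is drilled, so put the four loose hole saws back on the storage rail in order of size, carrying on from the biggest one that is already at one end: the next largest on the seat beside it, and so on down to the smallest next to the arbor at the other end. Stand each saw upright on its teeth in the middle of its rubber seat, setting it down gently rather than dropping it, and leave the biggest saw and the arbor where they are.

Things in the scene. Friction and masses are not known exactly. Their poses are not given: they have to be found in the camera images.
- saw64: Largest of the four loose hole saws: an upright dark-blue painted steel cup, 64 mm outside diameter, 44 mm high, round, standing on its teeth on the bench with its bare steel disc (dark arbor hole in the middle) up. Origin: centre of the toothed underside; z up its axis. About 140 to 240 g.
- saw51: Second largest of the four loose hole saws: an upright dark-blue painted steel cup, 51 mm outside diameter, 44 mm high, round, standing on its teeth on the bench with its bare steel disc (dark arbor hole in the middle) up. Origin: centre of the toothed underside; z up its axis. About 100 to 170 g.
- saw35: Third largest of the four loose hole saws: an upright dark-blue painted steel cup, 35 mm outside diameter, 44 mm high, round, standing on its teeth on the bench with its bare steel disc (dark arbor hole in the middle) up. Origin: centre of the toothed underside; z up its axis. About 60 to 110 g.
- saw22: Smallest of the four loose hole saws: an upright dark-blue painted steel cup, 22 mm outside diameter, 44 mm high, round, standing on its teeth on the bench with its bare steel disc (dark arbor hole in the middle) up. Origin: centre of the toothed underside; z up its axis. About 35 to 60 g.
- seat_a: Seat 1 of 4 empty round black rubber seats in one straight row on the plywood storage rail (board 560 x 104 mm, 18 mm thick, lying flat on the bench, fixed): 74 mm diameter, 4 mm thick, lying on top of the board, flat on top. Row order is a, b, c, d, centres 82 mm apart. Origin: centre of the seat's underside (its top is 4 mm higher, 22 mm above the bench); x across the rail, y along the rail from a towards d.
- seat_b: Seat 2 of 4 empty round black rubber seats in one straight row on the plywood storage rail (board 560 x 104 mm, 18 mm thick, lying flat on the bench, fixed): 74 mm diameter, 4 mm thick, lying on top of the board, flat on top. Row order is a, b, c, d, centres 82 mm apart. Origin: centre of the seat's underside (its top is 4 mm higher, 22 mm above the bench); x across the rail, y along the rail from a towards d.
- seat_c: Seat 3 of 4 empty round black rubber seats in one straight row on the plywood storage rail (board 560 x 104 mm, 18 mm thick, lying flat on the bench, fixed): 74 mm diameter, 4 mm thick, lying on top of the board, flat on top. Row order is a, b, c, d, centres 82 mm apart. Origin: centre of the seat's underside (its top is 4 mm higher, 22 mm above the bench); x across the rail, y along the rail from a towards d.
- seat_d: Seat 4 of 4 empty round black rubber seats in one straight row on the plywood storage rail (board 560 x 104 mm, 18 mm thick, lying flat on the bench, fixed): 74 mm diameter, 4 mm thick, lying on top of the board, flat on top. Row order is a, b, c, d, centres 82 mm apart. Origin: centre of the seat's underside (its top is 4 mm higher, 22 mm above the bench); x across the rail, y along the rail from a towards d.
- saw76: The biggest hole saw of the set, dark blue, 76 mm diameter, 44 mm high, already standing on the bare plywood at one end of the rail, 96 mm beyond the nearest seat (beyond seat a or beyond seat d, it differs from start to start). It is loose. Origin: centre of its underside.
- arbor: Steel hole-saw arbor with pilot drill, lying across the rail in a black plastic clip block (50 x 44 mm, the arbor 106 mm long, 39 mm high overall) on the other end of the rail, 96 mm beyond the last seat. It is loose. Origin: centre of the block's underside.
Things that resemble listed ones, but are neither listed nor needed, are in the scene too. Leave any orange look-alike of the saw76 alone. What is shaped like the saw22 but green is not meant.

How it is judged:
By the outcome, as a careful person would: the job done as asked, in the order asked, and still so for the second after the job is handed in, with the robot touching nothing.
It also fails if it takes over 96 s, if anything falls off the work surface, if the arm or the gripper's body presses on something with over 40 N, if the wrist force passes 120 N, or if a joint passes its speed limit or range.

## Robot

A 6-joint arm with a two-finger parallel gripper is mounted at the origin on the work surface. World frame = base frame: x ahead of the robot, y to its left, z up, the work surface at z = 0. Lengths are in m, angles in rad, forces in N, time in s.
With the tool pointing down it reaches from about 0.375 to 0.975 m from the base axis. Payload 3.8 kg.
Tool frame: the origin (TCP) lies on the centre line of the jaws, within the pads' length; the fingertips stand 14 mm ahead of it and the grasp point (between the pads) lies 5 mm behind it; z points along the fingers, y is the line along which they close (so a half turn about z gives the same grasp; the last joint's range is limited). The gripper opens to 85 mm and grips with 20 to 120 N. Pads are 22 mm wide; open, the fingers measure 114 mm over their backs; the gripper's body (76 mm by 85 mm) begins 54 mm behind the grasp point. The pads swing forward as they close: fully open they stand 13 mm farther back than shut.
Start: joints at [-1.144, 0.264, 1.604, -0, 1.274, -0.037], TCP at [0.302, -0.604, 0.245] pointing down, gripper open.
Joint ranges: [-2.63, 2.63], [-0.94, 2.18], [0.31, 2.57], [-1.31, 4.45], [0, 2.66], [-2.55, 2.55]. Speed limits (rad/s): [2.57, 2.57, 3.14, 3.14, 3.14, 3.14].

## Interface

Orientations are given as a rotation vector (axis times angle).
In Python, from workcell import bot, eyes, spot_in gives the robot as it stands.
- The arm moves only by the tool carry_out, never from a script. Its argument "series" is text: rows parted by semicolons, each of 4 numbers parted by spaces: the shift along the world's x, y, z in m, then the turn about the world's z in degrees. In form: tx ty tz roll; .... A call has 1 to 20 rows; each row shifts and turns the commanded pose from where the row before left it; what a row does not reach is not made up. A row lasts 1/8 s, in which the tool goes at most 62.5 mm and 10.7 degrees, less where a joint would pass 70% of its speed; a pose out of reach is approached as far as the arm can. A call is refused whole if a number of a shift passes 0.0625 or a number of a turn 10.7, either way. A call with a gripper value outside its range is refused whole. "jaw" is the gripper command: -1 is shut, 1 is fully open, values between are in proportion, set as the call begins (left out, the last holds). The fingers move at their own pace and stop on an object; "grip_force" is the grip in N (left out, the last holds). Time passes only in rows, so rows that do not move let the fingers close. It gives the time, the measured TCP pose, the force, the opening and the grip force at its end, in the units of the state.
- bot.read_state(): the state, without advancing time (a new reading comes with each control period).
- eyes.read_camera(name): name is "side" or "top"; returns (picture, depth): 400x640x3 uint8, blue, green, red; 400x640 float32, m along the optical axis (not along the pixel's ray), 0 where there is no reading.
- eyes.get_calibration(name): a dict with "K" (3x3 intrinsics, pixels), "distortion" ([k1, k2, p1, p2, k3] as OpenCV has them; the pictures are not rectified), "position" and "rotation" of the camera in the world. Camera axes: x right, y down, z forward; pixel columns grow to the right and rows downward; lengths in m; the calibration is good to about 2 mm. A picture is of the moment at which its call begins. get_calibration takes no time and is no camera call.
- bot.finish_job(): hands the job in; it is judged then, once.
Trained networks look in the newest picture that a camera, given by its name, has taken for a name from the list of things; names that differ only in an ending like _2 or _b are one class to them, and where a whole thing is asked for, a point or a joint stands for the part that bears it (a point fixed in the world has none). Each returns a list of dicts, best first, with "score" (0 to 1); they miss things now and then, are a little off and sometimes report something else, mostly with a low value. They report only what shows in the picture. A call takes as long as a camera call. They do not tell look-alikes from the thing itself.
- spot_in(camera, target): "rect" ([centre column, centre row, width, height] in pixels, round what is visible of it).
The state is a dict: "time": time; "q": joint angles; "joint_vel": joint speeds; "joint_torque": joint torques, N m; "tool_pos": TCP position; "tcp_rot": TCP orientation; "wrist_force": force on the tool from outside, world axes, zero at the start; "torque": the same for the moment, N m; "width": opening from 0.0 (shut) to 1.0 (fully open); "grip_force": force on a finger pad.
Only numpy, scipy, OpenCV 4.12 (cv2) and the standard library are available. Lean on these libraries where they do the work, as an engineer would, in place of code of your own. Each camera call takes 0.05 s, during which the arm holds its last target. There are 200 camera calls.

## Working session

There is one attempt and no reset: what is moved stays moved. The work goes in short steps, Python scripts to look and compute and a tool call to move; the robot and the scene stay as the last step left them, time stands still between calls to the robot, and variables do not carry over. Pictures are saved under pics/ and viewed, at most 14 in all, crops included, and the job is handed in when it is done.

Besides the shell and the picture viewer there is one more tool, called after "Call:" in YAML: its name, and indented under it one key for each argument. carry_out: Moves the arm, as the interface text tells. Its arguments: {"type":"object","properties":{"series":{"type":"string"},"jaw":{"type":"number"},"grip_force":{"type":"number"}},"required":["series"]}

```bash
mkdir -p pics; python3 - <<'E'
from workcell import bot, eyes, spot_in
import cv2,numpy as np
for n in ("top","side"):
    p,d=eyes.read_camera(n); cv2.imwrite(f"pics/{n}0.png",p); np.save(f"{n}0.npy",d)
    c=eyes.get_calibration(n); print(n,c)
s=bot.read_state(); print(s)
for t in ("saw64","saw22","seat_a","saw76","arbor"):
    print(t,[(np.round(r['rect']).tolist(),round(r['score'],2)) for r in spot_in("top",t)])
E
```

```text
top {'K': array([[501.62927883,   0.        , 316.37269832],
       [  0.        , 501.62927883, 193.67231597],
       [  0.        ,   0.        ,   1.        ]]), 'distortion': array([-0.03462624,  0.        ,  0.        ,  0.        ,  0.        ]), 'position': array([ 0.44311163, -0.04558682,  1.40975323]), 'rotation': array([-2.2103499 ,  2.17694531, -0.06040565])}
side {'K': array([[373.73342705,   0.        , 316.19831139],
       [  0.        , 373.73342705, 205.11047635],
       [  0.        ,   0.        ,   1.        ]]), 'distortion': array([-0.00858168,  0.        ,  0.        ,  0.        ,  0.        ]), 'position': array([ 0.38057029, -0.66984462,  0.53809408]), 'rotation': array([-2.17045967,  0.23165414, -0.12523648])}
{'time': 0.1, 'q': array([-1.14388797e+00,  2.64674854e-01,  1.60522967e+00, -3.20360064e-06,
        1.27365750e+00, -3.69084792e-02]), 'joint_vel': array([-0.00185693, -0.00325539, -0.00431706,  0.00133713, -0.00108583,
       -0.00050338]), 'joint_torque': array([ 8.73947156e-04, -5.16706610e+01, -3.68590343e+01, -9.11463007e-05,
        6.29424088
[... 472 characters left out ...]
[260.0, 213.0, 10.0, 10.0], 0.63), ([342.0, 220.0, 5.0, 8.0], 0.58)]
saw22 [([406.0, 240.0, 20.0, 19.0], 0.9), ([184.0, 223.0, 21.0, 20.0], 0.86), ([440.0, 186.0, 32.0, 27.0], 0.77), ([379.0, 150.0, 33.0, 32.0], 0.64), ([260.0, 213.0, 10.0, 10.0], 0.63), ([342.0, 220.0, 5.0, 8.0], 0.58)]
seat_a [([257.0, 158.0, 29.0, 27.0], 0.9), ([345.0, 152.0, 24.0, 27.0], 0.88), ([315.0, 157.0, 25.0, 26.0], 0.7), ([288.0, 159.0, 24.0, 27.0], 0.7)]
saw76 [([406.0, 240.0, 20.0, 19.0], 0.9), ([184.0, 223.0, 21.0, 20.0], 0.86), ([440.0, 186.0, 32.0, 27.0], 0.77), ([379.0, 150.0, 33.0, 32.0], 0.64), ([260.0, 213.0, 10.0, 10.0], 0.63), ([342.0, 220.0, 5.0, 8.0], 0.58)]
arbor [([223.0, 160.0, 20.0, 37.0], 0.73)]
```

View pics/top0.png

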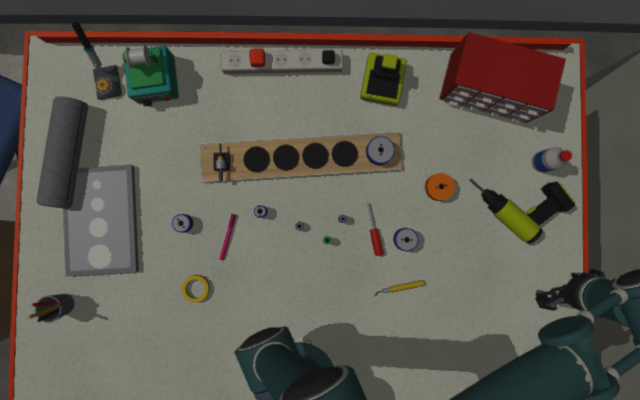

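View pics/side0.png

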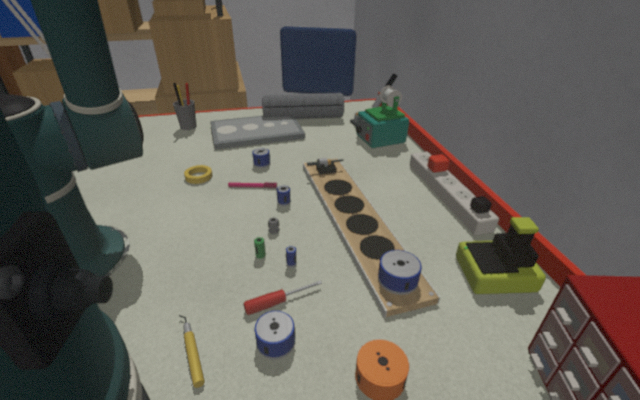

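The top view shows the saw76 at the right end of the rail (380,150) and the arbor at the left (222,160). The loose saws are 64 at (406,239), 51 at (182,223), 35 at (261,212) and 22 at (342,219). The grey (299,226), green (327,240) and orange (440,187) pieces are decoys. Next I'll measure positions.

```bash
cat > h.py <<'E'
from workcell import bot, eyes, spot_in
import cv2,numpy as np
from scipy.spatial.transform import Rotation as R
def rays(cal,px):
    u=cv2.undistortPoints(np.float64(px).reshape(-1,1,2),cal['K'],cal['distortion']).reshape(-1,2)
    return np.c_[u,np.ones(len(u))]@R.from_rotvec(cal['rotation']).as_matrix().T
def onplane(cal,px,z):
    r=rays(cal,px);o=cal['position'];return o+r*((z-o[2])/r[:,2])[:,None]
def cloud(cal,d):
    v,u=np.mgrid[0:400,0:640]
    return (cal['position']+rays(cal,np.c_[u.ravel(),v.ravel()])*d.reshape(-1,1)).reshape(400,640,3)
def toppoints(name,d,p):
    """P: cloud, sat: HSV"""
    return cloud(eyes.get_calibration(name),d),cv2.cvtColor(p,cv2.COLOR_BGR2HSV)
E
cat > m.py <<'E'
from h import *
p=cv2.imread("pics/top0.png");d=np.load("top0.npy");c=eyes.get_calibration("top")
P=cloud(c,d)
print("bench z",np.median(P[250:280,250:350,2]),np.std(P[250:280,250:350,2]))
for n,(u,v),r,zt in [("76",(380,150),22,.062),("64",(406,239),18,.044),("51",(182,223),16,.044),("35",(261,212),13,.044),("22",(342,219),9,.044),("green",(327,240),9,.044)]:
    b=P[v-r:v+r+1,u-r:u+r+1]
    m=np.abs(b[...,2]-zt)<.008
    k=cv2.connectedComponentsWithStats(m.astype(np.uint8))
    i=1+np.argmax(k[2][1:,4]); m=k[1]==i
    q=b[m]; px=np.argwhere(m)[:,::-1]+[u-r,v-r]
    w=onplane(c,px,zt)
    (cc,rad)=cv2.minEnclosingCircle(px.astype(np.float32))
    print(n,"cent",np.round(w.mean(0),4),"z",round(np.median(q[:,2]),4),"d_area",round(np.sqrt(len(px)*4/np.pi)*(c['position'][2]-zt)/501.6,4),"circ",np.round(onplane(c,[cc],zt)[0],4), "px",np.round(px.mean(0),1))
S=[]
g=p.max(2)
for u,v in [(345,153),(315,155),(287,157),(257,159)]:
    r=16; b=(g[v-r:v+r+1,u-r:u+r+1]<60).astype(np.uint8)
    k=cv2.connectedComponentsWithStats(b); i=k[1][r,r]; px=np.argwhere(k[1]==i)[:,::-1]+[u-r,v-r]
    w=onplane(c,px,.022); S.append(w.mean(0)); print("seat",np.round(S[-1],4),"d",round(np.sqrt(len(px)*4/np.pi)*1.388/501.6,4))
S=np.array(S); print(np.linalg.norm(np.diff(S,axis=0),axis=1)); dd=S[3]-S[0];print("dir",dd/np.linalg.norm(dd))
# side check: blue/white saw pixels
ps=cv2.imread("pics/side0.png");cs=eyes.get_calibration("side");Q=cloud(cs,np.load("side0.npy"))
for n,(u,v),r,zt in [("64",(275,328),28,.044),("51",(261,155),14,.044),("35",(283,192),14,.044),("22",(291,253),12,.044),("76",(400,265),28,.062)]:
    b=Q[v-r:v+r+1,u-r:u+r+1]; m=np.abs(b[...,2]-zt)<.004; px=np.argwhere(m)[:,::-1]+[u-r,v-r]
    print("side",n,np.round((b[m].max(0)+b[m].min(0))/2,4),np.round(np.ptp(b[m],axis=0),3))
M=R.from_rotvec(bot.read_state()['tcp_rot']).as_matrix();print(M.round(3))
cv2.imwrite("pics/crop1.png",cv2.resize(p[130:260,160:430],None,fx=2.9,fy=2.9,interpolation=cv2.INTER_CUBIC))
E
python3 m.py
```

```text
bench z 9.823354785820637e-05 0.08130524665274358
76 cent [ 0.6398 -0.2171  0.062 ] z 0.0616 d_area 0.0748 circ [ 0.6401 -0.2172  0.062 ] px [380.5 149.4]
64 cent [ 0.3983 -0.2916  0.044 ] z 0.0431 d_area 0.0642 circ [ 0.3985 -0.2921  0.044 ] px [406.3 239.1]
51 cent [0.4333 0.3234 0.044 ] z 0.0432 d_area 0.0508 circ [0.4324 0.3228 0.044 ] px [180.6 222.7]
35 cent [0.469 0.108 0.044] z 0.0438 d_area 0.0345 circ [0.4692 0.1081 0.044 ] px [259.8 210.8]
22 cent [ 0.4522 -0.1167  0.044 ] z 0.0435 d_area 0.0217 circ [ 0.4523 -0.1166  0.044 ] px [342.2 218.2]
green cent [ 0.3932 -0.0757  0.044 ] z 0.0445 d_area 0.0215 circ [ 0.3933 -0.0756  0.044 ] px [326.9 239.8]
seat [ 0.6324 -0.1215  0.022 ] d 0.0713
seat [ 0.6258 -0.0402  0.022 ] d 0.0711
seat [0.6194 0.0417 0.022 ] d 0.0715
seat [0.6133 0.1235 0.022 ] d 0.071
[0.08164707 0.08206132 0.08203189]
dir [-0.07763346  0.99698197  0.        ]
side 64 [ 0.3969 -0.2894  0.0433] [0.063 0.063 0.006]
side 51 [0.4323 0.3245 0.0422] [0.049 0.051 0.004]
side 35 [0.4691 0.1092 0.0422] [0.033 0.033 0.004]
side 22 [ 0.4517 -0.115   0.0425] [0.02  0.021 0.004]
side 76 [ 0.6394 -0.2159  0.0611] [0.076 0.076 0.006]
[[ 0.894  0.447 -0.   ]
 [ 0.447 -0.894  0.001]
 [ 0.    -0.001 -1.   ]]
```

View pics/crop1.png

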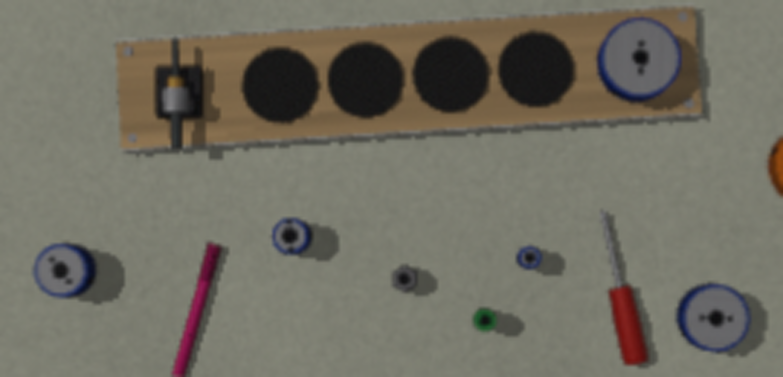

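The crop agrees with the measurements: diameters, 82 mm pitch and heights all match. Targets from saw76 towards the arbor are S1 (0.632,-0.122), S2 (0.626,-0.040), S3 (0.620,0.042) and S4 (0.613,0.123). I'll grip across the rail, with tool y turned +67.9°.

Call:
carry_out:
  series: "0.0096 0.0312 -0.0125 6.79;0.0096 0.0312 -0.0125 6.79;0.0096 0.0312 -0.0125 6.79;0.0096 0.0312 -0.0125 6.79;0.0096 0.0312 -0.0125 6.79;0.0096 0.0312 -0.0125 6.79;0.0096 0.0312 -0.0125 6.79;0.0096 0.0312 -0.0125 6.79;0.0096 0.0312 -0.0125 6.79;0.0096 0.0312 -0.0125 6.79;0 0 0 0;0 0 0 0"
  jaw: 1
  grip_force: 40

```text
time: 1.85
tool_pos: [0.3983, -0.2923, 0.1208]
tcp_rot: [2.133, 2.305, -0.001]
wrist_force: [-0.3, -0.5, -0.1]
width: 0.997
grip_force: 0.0
```

Call:
carry_out:
  series: "0 0.001 -0.03 0;0 0 -0.03 0;0 0 -0.02 0;0 0 -0.015 0;0 0 -0.006 0;0 0 0 0;0 0 0 0"

```text
time: 2.72
tool_pos: [0.3986, -0.2913, 0.0201]
tcp_rot: [2.132, 2.305, 0.0]
wrist_force: [-0.1, 0.5, 0.8]
width: 1.004
grip_force: 0.0
```

Call:
carry_out:
  series: "0 0 0 0;0 0 0 0;0 0 0 0;0 0 0 0;0 0 0 0"
  jaw: -1
  grip_force: 40

```text
time: 3.35
tool_pos: [0.3986, -0.2911, 0.0202]
tcp_rot: [2.132, 2.305, 0.0]
wrist_force: [-1.2, 0.6, 6.8]
width: 0.737
grip_force: 44.4
```

Call:
carry_out:
  series: "0 0 0.01 0;0 0 0.025 0;0 0 0.03 0;0 0 0.025 0;0.0234 0.0169 0 0;0.0234 0.0169 0 0;0.0234 0.0169 0 0;0.0234 0.0169 0 0;0.0234 0.0169 0 0;0.0234 0.0169 0 0;0.0234 0.0169 0 0;0.0234 0.0169 0 0;0.0234 0.0169 0 0;0.0232 0.0172 0 0;0 0 0 0;0 0 0 0"

```text
time: 5.35
tool_pos: [0.6308, -0.1214, 0.1088]
tcp_rot: [-2.132, -2.306, 0.002]
wrist_force: [-0.4, 0.3, -1.7]
width: 0.738
grip_force: 44.5
```

```bash
cat > see.py <<'E'
from h import *
import sys
p,d=eyes.read_camera("side");cv2.imwrite(f"pics/{sys.argv[1]}.png",p)
s=bot.read_state();print(s['time'],s['tool_pos'],s['wrist_force'],s['width'])
E
python3 see.py s1
```

```text
5.4 [ 0.63063326 -0.12164049  0.10881716] [-0.6229479  -0.87283341 -1.94719687] 0.7360995164774737
```

View pics/s1.png

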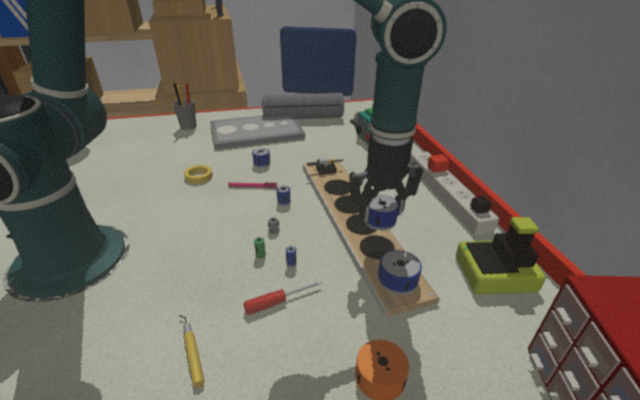

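The saw is held at (383,212), upright over the first seat. Lowering it.

Call:
carry_out:
  series: "0.0017 0 -0.025 0;0 0 -0.02 0;0 0 -0.012 0;0 0 -0.005 0;0 0 -0.001 0;0 0 -0.001 0;0 0 -0.001 0;0 0 0 0"

```text
time: 6.4
tool_pos: [0.6337, -0.1214, 0.0446]
tcp_rot: [2.133, 2.306, 0.0]
wrist_force: [0.1, -0.2, -1.1]
width: 0.738
grip_force: 44.5
```

Call:
carry_out:
  series: "-0.001 0 -0.001 0;0 0 -0.0007 0;0 0 -0.0006 0;0 0 0 0"

```text
time: 6.9
tool_pos: [0.6325, -0.1214, 0.0423]
tcp_rot: [2.133, 2.306, 0.0]
wrist_force: [-1.0, 0.8, 1.2]
width: 0.738
grip_force: 44.9
```

Call:
carry_out:
  series: "0 0 -0.0005 0;0 0 0 0"

```text
time: 7.15
tool_pos: [0.6326, -0.1214, 0.0422]
tcp_rot: [2.133, 2.306, 0.0]
wrist_force: [-3.4, 0.4, 5.3]
width: 0.736
grip_force: 45.2
```

Call:
carry_out:
  series: "0 0 0 0;0 0 0 0;0 0 0 0;0 0 0 0;0 0 0.02 0;0 0 0.03 0;0 0 0.03 0;-0.0098 0.021 0.01 0"
  jaw: 1

```text
time: 8.15
tool_pos: [0.6252, -0.1013, 0.1358]
tcp_rot: [2.131, 2.3, 0.006]
wrist_force: [1.3, 1.2, 0.6]
width: 0.997
grip_force: 0.0
```

Call:
carry_out:
  series: "-0.0136 0.0303 0 0;-0.0136 0.0303 0 0;-0.0136 0.0303 0 0;-0.0136 0.0303 0 0;-0.0136 0.0303 0 0;-0.0136 0.0303 0 0;-0.0136 0.0303 0 0;-0.0136 0.0303 0 0;-0.0136 0.0303 0 0;-0.0136 0.0303 0 0;-0.0136 0.0303 0 0;-0.0136 0.0303 0 0;-0.0136 0.0303 0 0;-0.0136 0.0303 0 0;0 0 0 0;0 0 0 0"

```text
time: 10.15
tool_pos: [0.4313, 0.3236, 0.1313]
tcp_rot: [2.132, 2.308, -0.002]
wrist_force: [-0.4, -0.3, 0.0]
width: 1.002
grip_force: 0.0
```

```bash
cat > chk.py <<'E'
from h import *
import sys
# usage: chk.py x y ztop diam [x y ztop diam...]: top and side cloud check of a disc near x,y
s=bot.read_state();print(s['time'],s['tool_pos'])
a=np.array(sys.argv[1:],float).reshape(-1,4)
for n in ("top","side"):
    p,d=eyes.read_camera(n);Q=cloud(eyes.get_calibration(n),d)
    for x,y,z,D in a:
        m=(np.hypot(Q[...,0]-x,Q[...,1]-y)<D/2+.012)&(np.abs(Q[...,2]-z)<.006)&(d>0)
        b=Q[m]
        if len(b)>5: print(n,x,y,"mid",np.round((b.max(0)+b.min(0))/2,4),"mean",np.round(b.mean(0),4),"ext",np.round(np.ptp(b,axis=0),3),len(b))
E
python3 chk.py .6324 -.1218 .066 .064 .4328 .3235 .044 .051
```

```text
10.15 [0.43127474 0.32356786 0.13126021]
top 0.6324 -0.1218 mid [ 0.6336 -0.1222  0.066 ] mean [ 0.6336 -0.1224  0.0656] ext [0.06  0.062 0.012] 419
top 0.4328 0.3235 mid [0.4325 0.3229 0.0438] mean [0.4335 0.3228 0.0435] ext [0.049 0.045 0.011] 245
side 0.6324 -0.1218 mid [ 0.633  -0.122   0.0635] mean [ 0.6318 -0.1241  0.0642] ext [0.063 0.063 0.007] 519
side 0.4328 0.3235 mid [0.4323 0.3254 0.0416] mean [0.4329 0.3218 0.042 ] ext [0.05  0.054 0.006] 119
```

Saw64 is within about 1 mm of the seat centre. Now saw51.

Call:
carry_out:
  series: "0.0015 0 -0.03 0;0 0 -0.03 0;0 0 -0.025 0;0 0 -0.017 0;0 0 -0.007 0;0 0 0 0;0 0 0 0"

```text
time: 11.12
tool_pos: [0.4346, 0.3243, 0.0235]
tcp_rot: [2.133, 2.306, 0.003]
wrist_force: [0.0, 0.5, -0.1]
width: 0.998
grip_force: 0.0
```

Call:
carry_out:
  series: "0 0 0 0;0 0 0 0;0 0 0 0;0 0 0 0;0 0 0 0;0 0 0 0"
  jaw: -1

```text
time: 11.88
tool_pos: [0.4343, 0.3242, 0.0233]
tcp_rot: [2.133, 2.306, 0.002]
wrist_force: [-1.8, -0.7, 5.5]
width: 0.588
grip_force: 41.9
```

Call:
carry_out:
  series: "0 0 0.01 0;0 0 0.025 0;0 0 0.03 0;0 0 0.025 0;0.016 -0.0303 0 0;0.016 -0.0303 0 0;0.016 -0.0303 0 0;0.016 -0.0303 0 0;0.016 -0.0303 0 0;0.016 -0.0303 0 0;0.016 -0.0303 0 0;0.016 -0.0303 0 0;0.016 -0.0303 0 0;0.016 -0.0303 0 0;0.016 -0.0303 0 0;0.016 -0.0303 0 0;0 0 0 0;0 0 0 0"

```text
time: 14.12
tool_pos: [0.625, -0.0395, 0.1121]
tcp_rot: [-2.133, -2.305, 0.001]
wrist_force: [-0.3, -0.7, -1.6]
width: 0.586
grip_force: 41.8
```

Call:
carry_out:
  series: "0 0 -0.025 0;0 0 -0.02 0;0 0 -0.012 0;0 0 -0.005 0;0 0 -0.001 0;0 0 -0.001 0;0 0 0 0"

```text
time: 15.0
tool_pos: [0.6263, -0.0399, 0.0491]
tcp_rot: [2.133, 2.306, 0.001]
wrist_force: [0.1, -0.3, -1.1]
width: 0.589
grip_force: 41.8
```

Call:
carry_out:
  series: "0 0 -0.001 0;0 0 -0.001 0;0 0 -0.001 0;0 0 -0.0006 0;0 0 0 0"

```text
time: 15.62
tool_pos: [0.6258, -0.0398, 0.0453]
tcp_rot: [-2.133, -2.306, 0.0]
wrist_force: [-1.9, -0.2, 3.3]
width: 0.592
grip_force: 42.2
```

Call:
carry_out:
  series: "0 0 0 0;0 0 0 0;0 0 0 0;0 0 0 0;0 0 0.02 0;0 0 0.03 0;0 0 0.03 0;0 0 0.01 0;-0.0224 0.0212 0 0;-0.0224 0.0212 0 0;-0.0224 0.0212 0 0;-0.0224 0.0212 0 0;-0.0224 0.0212 0 0;-0.0224 0.0212 0 0;-0.0224 0.0212 0 0;0 0 0 0;0 0 0 0"
  jaw: 1

```text
time: 17.75
tool_pos: [0.4694, 0.1084, 0.1351]
tcp_rot: [2.132, 2.306, 0.001]
wrist_force: [0.9, -0.6, -0.3]
width: 1.002
grip_force: 0.0
```

```bash
python3 chk.py .6324 -.1218 .066 .064 .626 -.0403 .066 .051 .469 .1085 .044 .035
```

```text
17.75 [0.46941326 0.10842581 0.13507176]
top 0.6324 -0.1218 mid [ 0.6336 -0.1223  0.0659] mean [ 0.6337 -0.1223  0.0659] ext [0.061 0.062 0.012] 409
top 0.626 -0.0403 mid [ 0.6271 -0.0399  0.066 ] mean [ 0.6267 -0.0395  0.0652] ext [0.049 0.049 0.012] 263
side 0.6324 -0.1218 mid [ 0.6332 -0.121   0.0634] mean [ 0.6317 -0.1241  0.0642] ext [0.064 0.063 0.007] 519
side 0.626 -0.0403 mid [ 0.6261 -0.0391  0.0633] mean [ 0.625  -0.0412  0.064 ] ext [0.05  0.05  0.007] 264
side 0.469 0.1085 mid [0.4691 0.1087 0.041 ] mean [0.468  0.1073 0.0417] ext [0.034 0.032 0.006] 97
```

Saw51 is seated. Now saw35.

Call:
carry_out:
  series: "0 0 -0.03 0;0 0 -0.03 0;0 0 -0.025 0;0 0 -0.018 0;0 0 -0.008 0;0 0 0 0;0 0 0 0"

```text
time: 18.73
tool_pos: [0.4699, 0.1086, 0.0247]
tcp_rot: [2.133, 2.305, 0.002]
wrist_force: [-0.4, -0.1, -0.3]
width: 1.002
grip_force: 0.0
```

Call:
carry_out:
  series: "0 0 0 0;0 0 0 0;0 0 0 0;0 0 0 0;0 0 0 0;0 0 0 0;0 0 0 0"
  jaw: -1

```text
time: 19.6
tool_pos: [0.4694, 0.1087, 0.0244]
tcp_rot: [2.133, 2.306, 0.001]
wrist_force: [-1.9, 0.1, 6.1]
width: 0.398
grip_force: 39.9
```

Call:
carry_out:
  series: "0 0 0.01 0;0 0 0.025 0;0 0 0.03 0;0 0 0.025 0;0.0214 -0.0096 0 0;0.0214 -0.0096 0 0;0.0214 -0.0096 0 0;0.0214 -0.0096 0 0;0.0214 -0.0096 0 0;0.0214 -0.0096 0 0;0.0214 -0.0096 0 0;0 0 0 0;0 0 0 0"

```text
time: 21.22
tool_pos: [0.6177, 0.0416, 0.1134]
tcp_rot: [-2.132, -2.305, 0.002]
wrist_force: [-0.1, 0.7, -0.4]
width: 0.4
grip_force: 40.0
```

Call:
carry_out:
  series: "0 0 -0.025 0;0 0 -0.02 0;0 0 -0.012 0;0 0 -0.005 0;0 0 -0.001 0;0 0 -0.001 0;0 0 0 0"

```text
time: 22.1
tool_pos: [0.6193, 0.0414, 0.0505]
tcp_rot: [2.133, 2.306, 0.001]
wrist_force: [-1.4, -0.5, -1.2]
width: 0.398
grip_force: 40.0
```

Call:
carry_out:
  series: "0 0 -0.001 0;0 0 -0.001 0;0 0 -0.001 0;0 0 -0.0008 0;0 0 0 0"

```text
time: 22.72
tool_pos: [0.6187, 0.0414, 0.0464]
tcp_rot: [-2.133, -2.306, 0.0]
wrist_force: [-2.3, -1.1, 2.3]
width: 0.399
grip_force: 40.4
```

Call:
carry_out:
  series: "0 0 0 0;0 0 0 0;0 0 0 0;0 0 0 0;0 0 0.02 0;0 0 0.03 0;0 0 0.03 0;0 0 0.01 0;-0.0209 -0.0197 0 0;-0.0209 -0.0197 0 0;-0.0209 -0.0197 0 0;-0.0209 -0.0197 0 0;-0.0209 -0.0197 0 0;-0.0209 -0.0197 0 0;-0.0209 -0.0197 0 0;-0.0209 -0.0197 0 0;0 0 0 0;0 0 0 0"
  jaw: 1

```text
time: 24.98
tool_pos: [0.452, -0.116, 0.1362]
tcp_rot: [2.133, 2.306, 0.001]
wrist_force: [-0.0, -0.4, 1.0]
width: 1.007
grip_force: 0.0
```

```bash
python3 chk.py .626 -.0403 .066 .051 .6196 .0415 .066 .035 .452 -.1165 .044 .022
```

```text
24.975 [ 0.45199725 -0.11598818  0.1362467 ]
top 0.626 -0.0403 mid [ 0.6269 -0.04    0.066 ] mean [ 0.6265 -0.0398  0.0655] ext [0.049 0.049 0.012] 273
top 0.6196 0.0415 mid [0.6202 0.0411 0.0652] mean [0.6201 0.0412 0.0655] ext [0.034 0.033 0.01 ] 120
side 0.626 -0.0403 mid [ 0.6267 -0.0393  0.0634] mean [ 0.6251 -0.0412  0.064 ] ext [0.051 0.05  0.007] 263
side 0.6196 0.0415 mid [0.6188 0.0427 0.0634] mean [0.6181 0.0402 0.0638] ext [0.033 0.033 0.007] 102
side 0.452 -0.1165 mid [ 0.4514 -0.1147  0.0414] mean [ 0.4512 -0.1166  0.0419] ext [0.02  0.023 0.007] 74
```

Call:
carry_out:
  series: "0 0 -0.03 0;0 0 -0.03 0;0 0 -0.025 0;0 0 -0.018 0;0 0 -0.007 0;0 0 0 0;0 0 0 0"

```text
time: 25.95
tool_pos: [0.4525, -0.1163, 0.0269]
tcp_rot: [2.132, 2.306, 0.001]
wrist_force: [-0.8, -0.7, -0.3]
width: 0.998
grip_force: 0.0
```

Call:
carry_out:
  series: "0 0 0 0;0 0 0 0;0 0 0 0;0 0 0 0;0 0 0 0;0 0 0 0;0 0 0 0;0 0 0 0"
  jaw: -1
  grip_force: 35

```text
time: 26.95
tool_pos: [0.4518, -0.1163, 0.0264]
tcp_rot: [2.133, 2.306, 0.0]
wrist_force: [-1.9, -0.0, 4.3]
width: 0.243
grip_force: 34.3
```

Call:
carry_out:
  series: "0 0 0.01 0;0 0 0.025 0;0 0 0.03 0;0 0 0.025 0;0.0179 0.0266 0 0;0.0179 0.0266 0 0;0.0179 0.0266 0 0;0.0179 0.0266 0 0;0.0179 0.0266 0 0;0.0179 0.0266 0 0;0.0179 0.0266 0 0;0.0179 0.0266 0 0;0.0179 0.0266 0 0;0 0 0 0;0 0 0 0"

```text
time: 28.82
tool_pos: [0.6119, 0.1229, 0.1157]
tcp_rot: [-2.132, -2.306, 0.002]
wrist_force: [-0.1, -1.1, 0.1]
width: 0.247
grip_force: 34.3
```

Call:
carry_out:
  series: "0 0 -0.025 0;0 0 -0.02 0;0 0 -0.012 0;0 0 -0.005 0;0 0 -0.001 0;0 0 -0.001 0;0 0 0 0"

```text
time: 29.7
tool_pos: [0.6132, 0.1233, 0.0527]
tcp_rot: [2.132, 2.306, 0.001]
wrist_force: [0.3, -0.6, -0.3]
width: 0.243
grip_force: 34.3
```

Call:
carry_out:
  series: "0 0 -0.001 0;0 0 -0.001 0;0 0 -0.001 0;0 0 -0.0008 0;0 0 0 0"

```text
time: 30.32
tool_pos: [0.6126, 0.1232, 0.0484]
tcp_rot: [-2.133, -2.306, 0.0]
wrist_force: [-0.9, -0.6, 1.7]
width: 0.247
grip_force: 34.5
```

Call:
carry_out:
  series: "0 0 0 0;0 0 0 0;0 0 0 0;0 0 0 0;0 0 0.02 0;0 0 0.03 0;0 0 0.03 0;0 0 0.03 0;-0.025 0 0.02 0;-0.03 0 0 0;-0.03 0 0 0;-0.03 0 0 0;-0.03 0 0 0;0 0 0 0;0 0 0 0"
  jaw: 1

```text
time: 32.2
tool_pos: [0.4689, 0.1234, 0.1797]
tcp_rot: [2.132, 2.305, 0.004]
wrist_force: [0.6, 0.1, 0.4]
width: 1.002
grip_force: 0.0
```

```bash
python3 chk.py .6398 -.2171 .062 .076 .6324 -.1218 .066 .064 .626 -.0403 .066 .051 .6196 .0415 .066 .035 .613 .1232 .066 .022; python3 see.py s2; python3 -c "
from h import *
p,d=eyes.read_camera('top');cv2.imwrite('pics/t2.png',cv2.resize(p[120:260,160:430],None,fx=2.9,fy=2.9))"
```

```text
32.2 [0.46887003 0.12338787 0.17969079]
top 0.6398 -0.2171 mid [ 0.6397 -0.2171  0.0619] mean [ 0.6398 -0.2171  0.0617] ext [0.074 0.074 0.012] 596
top 0.6324 -0.1218 mid [ 0.6334 -0.1222  0.0658] mean [ 0.6337 -0.1224  0.0657] ext [0.061 0.062 0.011] 419
top 0.626 -0.0403 mid [ 0.6268 -0.0399  0.0659] mean [ 0.6267 -0.0396  0.066 ] ext [0.05  0.049 0.012] 265
top 0.6196 0.0415 mid [0.6203 0.041  0.0659] mean [0.6197 0.0413 0.0658] ext [0.034 0.033 0.011] 127
top 0.613 0.1232 mid [0.615  0.1231 0.0659] mean [0.6141 0.1225 0.0653] ext [0.02  0.019 0.011] 49
side 0.6398 -0.2171 mid [ 0.639  -0.2157  0.0595] mean [ 0.6377 -0.2187  0.0603] ext [0.075 0.077 0.007] 987
side 0.6324 -0.1218 mid [ 0.6325 -0.1214  0.0637] mean [ 0.6319 -0.1239  0.0642] ext [0.063 0.062 0.007] 518
side 0.626 -0.0403 mid [ 0.6267 -0.0385  0.0637] mean [ 0.6253 -0.041   0.064 ] ext [0.05  0.052 0.007] 261
side 0.6196 0.0415 mid [0.6191 0.0415 0.0634] mean [0.6183 0.0401 0.0637] ext [0.033 0.033 0.007] 104
side 0.613 0.1232 mid [0.6124 0.1235 0.0633] mean [0.6123 0.122  0.0632] ext [0.019 0.02  0.005] 36
32.35 [0.46882801 0.12326898 0.17885717] [0.27048108 0.65212401 0.61231761] 1.0012615466988717
```

View pics/s2.png

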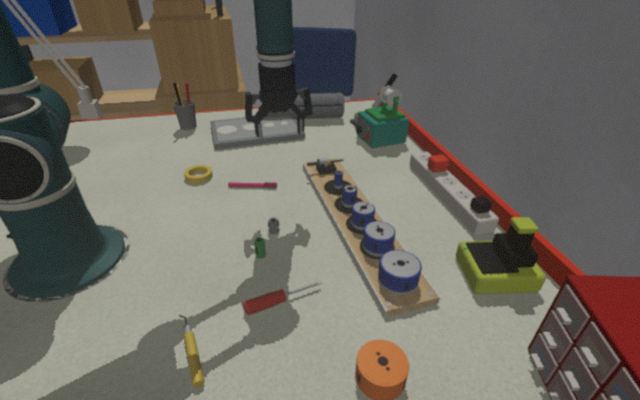

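View pics/t2.png

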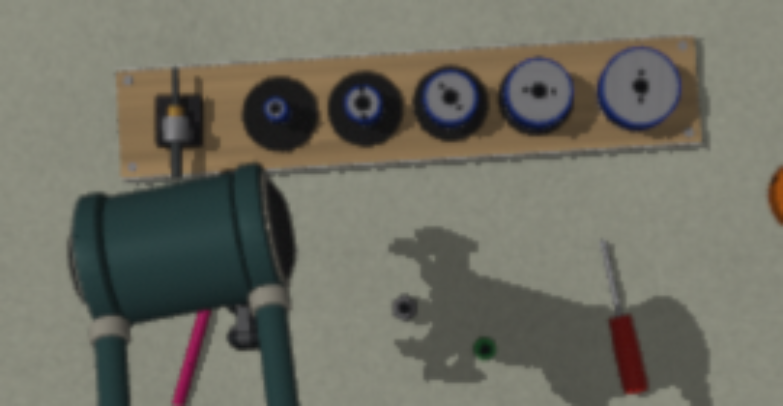

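Both pictures show all four saws upright and centred on their seats in descending size from the saw76 (crop 640,87) to the arbor (176,125). The saw76 and arbor have not moved, and the gripper is clear.

```bash
python3 -c "
from workcell import bot
print(bot.finish_job())"
```

```text
the job is handed in; nothing more can be done
None
```

The four hole saws stand upright on their seats in order of size from the saw76 down to the arbor, each measured within about 2 mm of its seat centre, and the job was handed in at about 32 s.

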